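Check a pod-guide clearance with a taper gauge

TASK

Check the clearance of the bean-pod guide with the taper gauge: pick the gauge up by its orange handle, set it down on the aluminium bed with its tip in front of the gap and its flat side towards the steel fence, and slide it in between fence and sprung roller until it drags against a light push of about 6 newtons, never forcing it. Let go and leave it standing there, lightly gripped and flat along the fence, ready to be read. Do not disturb the cup, the bottle or the dishes.

Things in the scene. Friction and masses are not known exactly. Their poses are not given: they have to be found in the camera images.
- gauge_handle (a point): Taper gauge (loose, about 0.15 kg) standing on its long edge on the worktop. This point: centre of its orange, black-ribbed handle, 60 long x 16 thick x 36 mm high, 18 mm above the gauge's underside. x along the gauge towards the tip, z up; the handle's back end is at x = -30 mm. Pinch the handle across its 16 mm (along y).
- gauge_tip (a point): Lower corner of the gauge's tip, on the blade's flat face; axes as gauge_handle, from which it lies at (150, -8, -18) mm.
- gap (a point): Foot of the steel fence's face, level with the bed's top, exactly opposite the sprung roller. x: the way in for the gauge; y: from the fence face square towards the roller; z up. The roller is an upright grooved steel nose of 9 mm radius, 23 mm high, at x = 0. How wide the gap stands is not measured: 5 to 11 mm.
- fence: Steel fence on the bed; origin and axes as point gap. Face: plane y = 0, 34 mm high, x = -15 to +70 mm; a lead-in leans away from x = -15 to -34 mm. Steel on steel friction is about 0.3 (a fifth more or less): while the gauge moves, the push is about 0.7 times the roller's grip; at standstill friction hides it. The taper does not slip back by itself.
- cup_mid (a point): Loose specimen cup with a red lid, 62 mm across, 73 mm high; its centre.
- bottle_mid (a point): Loose white reagent bottle with a blue cap, 56 mm across, 101 mm high; its centre.
- dishes_mid (a point): Loose stack of white petri dishes, 90 mm across, 32 mm high; its centre.
- gauge: The gauge as a whole; origin under the handle's centre, axes as gauge_handle. Steel blade 26 mm high: its flat face is the plane y = -8 mm, flush with the handle's side, all the way to the tip at x = 150 mm. The other side is parallel (13.8 mm thick) from x = 30 to 60 mm, then tapers evenly to 3 mm thick at the tip (0.12 mm per mm).
- bed: Fixed aluminium bed plate, 12 mm thick. Origin on the worktop right below point gap, same axes; reaches from x = -138 to +94, y = -33 to +87 mm. The roller stands before a blue carriage with a black knob (45 mm high over the bed, x = -28 to +28 mm, set by hand) and yields along +y by up to 8 mm against a spring: 2 N at rest, 6 N more per mm.
Things that resemble listed ones, but are neither listed nor needed, are in the scene too. Leave any turquoise look-alike of the gauge alone.

How it is judged:
On the way:
1. the gauge stands on the bed with its tip in front of the gap, not yet past the roller (x of gauge_tip in the frame of gap between -0.07 and 0.004 m and y of gauge_tip in the frame of gap between -0.015 and 0.015 m and z of gauge_tip in the frame of gap between -0.003 and 0.005 m), for 0.2 s.
At the end, for the whole second after the job is handed in: The gauge stands upright (within 0.08 rad) on the bed, its flat face along the fence (tip within 3 mm, direction within 0.06 rad), its tip 10 to 95 mm past the roller and not more than 5 mm above the bed, gripped so that it presses on the fence with 4 to 14 N, at rest and released (contact force between gauge and fence between 4 and 14 N and x of gauge_tip in the frame of gap between 0.01 and 0.095 m and y of gauge_tip in the frame of gap between -0.003 and 0.003 m and z of gauge_tip in the frame of gap below 0.005 m and angle between the x axis of gauge and the x axis of gap, either way round below 0.06 rad and angle between gauge's own z axis and vertical below 0.08 rad and linear speed of gauge below 0.01 m/s); the robot touches nothing.
It fails at once if the gauge is forced: more than 25 N between gauge and fence (contact force between gauge and fence above 25 N).
It fails at once if cup, bottle or dishes moved by more than 20 mm (distance of any of cup_mid, bottle_mid, dishes_mid from where it was at the start of the episode above 0.02 m).
It also fails if it takes over 58 s, if anything falls off the work surface, if the arm or the gripper's body presses on something with over 40 N, if the wrist force passes 120 N, or if a joint passes its speed limit or range.

ROBOT

A 6-joint arm with a two-finger parallel gripper is mounted at the origin on a cart in front of the work surface, level with it; the furniture and walls round the work are solid. World frame = base frame: x ahead of the robot, y to its left, z up, the work surface at z = 0. Lengths are in m, angles in rad, forces in N, time in s.
With the tool pointing down it reaches from about 0.275 to 0.775 m from the base axis. Payload 14.6 kg.
Tool frame: the origin (TCP) lies on the centre line of the jaws, within the pads' length; the fingertips stand 8 mm ahead of it and the grasp point (between the pads) lies 11 mm behind it; z points along the fingers, y is the line along which they close (so a half turn about z gives the same grasp; the last joint's range is limited). The gripper opens to 85 mm and grips with 20 to 120 N. Pads are 22 mm wide; open, the fingers measure 114 mm over their backs; the gripper's body (76 mm by 85 mm) begins 54 mm behind the grasp point. The pads swing forward as they close: fully open they stand 13 mm farther back than shut.
Start: joints at [1.164, 0.263, -0.048, 1.259, 0, 1.415], TCP at [0.131, 0.508, 0.239] pointing down, gripper open.
Joint ranges: [-2.65, 2.65], [-0.89, 1.7], [-1.18, 1.37], [-2.13, 2.11], [-1.35, 1.29], [-3.14, 3.14]. Speed limits (rad/s): [1.89, 1.89, 2.57, 2.79, 3.14, 3.14].

INTERFACE

Orientations are given as a unit quaternion [x, y, z, w].
In Python, from station import state, get_image, sign_off gives the robot as it stands.
- The arm moves only by the tool jog_arm, never from a script. Its argument "moves" is a list of rows, each a list of 7 numbers: the opening, from -1 (shut) to 1 (fully open), so that 0 is half open, then the shift along the tool's x, y, z in cm, then the turn, a rotation vector about the tool's x, y, z in degrees. In form: [[hand, tx, ty, tz, rx, ry, rz], ...]. A call has 1 to 20 rows; each row is the pose to reach, as a shift and turn from the pose commanded when the call began, along the tool's axes at that moment; what a row does not reach only later rows make up. A row lasts 1/12 s, in which the tool goes at most 41.7 mm and 7.16 degrees, less where a joint would pass 70% of its speed; a pose out of reach is approached as far as the arm can. A call with a gripper value outside its range is refused whole. The fingers move at their own pace and stop on an object; "newtons" is the grip in N (left out, the last holds). Time passes only in rows, so rows that repeat a pose let the fingers close. It gives the time, the measured TCP pose, the force, the opening and the grip force at its end, in the units of the state.
- state(): the state, without advancing time (a new reading comes with each control period).
- get_image(name): name is "scene" or "side" or "wrist"; returns a dict with "color" (480x640x3 uint8, red, green, blue), "fovy" (degrees; the focal length in pixels is half the picture's height over the tangent of half this angle, whatever the lens; pixels are square), "cx", "cy" (the principal point, pixels), "R" (3x3) and "t" (3): a world point X has camera coordinates R X + t. Camera axes: x right, y down, z forward; pixel columns grow to the right and rows downward; lengths in m; the calibration is good to about 2 mm. A picture is of the moment at which its call begins. There is no depth.
- sign_off(): hands the job in; it is judged then, once.
The state is a dict: "time": time; "joint_positions": joint angles; "qvel": joint speeds; "effort": joint torques, N m; "tool_pos": TCP position; "eef_rot": TCP orientation; "wrist_force": force on the tool from outside, world axes, zero at the start; "wrist_torque": the same for the moment, N m; "finger_gap": finger opening in m; "grip_force": force on a finger pad.
Only numpy, scipy, OpenCV 4.12 (cv2) and the standard library are available. Lean on these libraries where they do the work, as an engineer would, in place of code of your own. Each camera call takes 0.05 s, during which the arm holds its last target. There are 200 camera calls.

## Working session

There is one attempt and no reset: what is moved stays moved. The work goes in short steps, Python scripts to look and compute and a tool call to move; the robot and the scene stay as the last step left them, time stands still between calls to the robot, and variables do not carry over. Pictures are saved under pics/ and viewed, at most 10 in all, crops included, and the job is handed in when it is done.

Besides the shell and the picture viewer there is one more tool, called after "Call:" by a JSON object that holds its "op" and its "data". jog_arm: Moves the arm, as the interface text tells. Its arguments: {"type":"object","properties":{"moves":{"type":"array","items":{"type":"array","items":{"type":"number"}}},"newtons":{"type":"number"}},"required":["moves"]}

```bash
ls; mkdir -p pics
cat > h.py <<'E'
import numpy as np, cv2, pickle
from station import state, get_image
def cam(n, fn=None):
    d=get_image(n); pickle.dump(d,open(f'pics/{fn or n}.pkl','wb'))
    cv2.imwrite(f'pics/{fn or n}.png',d['color'][:,:,::-1]); return d
def load(fn): return pickle.load(open(f'pics/{fn}.pkl','rb'))
def K(d):
    f=240/np.tan(np.radians(d['fovy'])/2); return f,d['cx'],d['cy']
def plane(d,uv,z):
    f,cx,cy=K(d); R=np.array(d['R']);t=np.array(d['t'])
    r=R.T@np.array([(uv[0]-cx)/f,(uv[1]-cy)/f,1]); c=-R.T@t
    return c+r*(z-c[2])/r[2]
def proj(d,X):
    f,cx,cy=K(d); p=np.array(d['R'])@np.array(X)+np.array(d['t']); return np.array([f*p[0]/p[2]+cx,f*p[1]/p[2]+cy])
E
python3 - <<'E'
from h import *
a=cam('scene');b=cam('side');c=cam('wrist')
for d in(a,b,c): print(K(d),-np.array(d['R']).T@np.array(d['t']), {k:v for k,v in d.items() if k not in('color','R','t','fovy','cx','cy')})
s=state(); print(s)
E
```

```text
pics
(np.float64(484.4865005174018), 316.93792798488954, 242.98716107764685) [-0.02768294 -1.01666869  1.06061681] {}
(np.float64(618.2479672994157), 313.23348273303526, 243.60680101243238) [-0.24792448 -1.67045715  1.42523664] {}
(np.float64(372.26354597272484), 324.3559692686336, 243.49468058647992) [0.04972473 0.52931919 0.37292358] {}
{'time': 0.15, 'joint_positions': array([ 1.16373803e+00,  2.63421534e-01, -4.87427265e-02,  1.25942134e+00,
        4.42200225e-06,  1.41549586e+00]), 'qvel': array([-0.00039493, -0.00221818,  0.00292152, -0.00141057,  0.00027276,
       -0.00154241]), 'effort': array([ 2.09216123e-03, -6.37822223e+01,  3.84648728e+01,  1.05944349e-02,
       -1.23409500e-04, -4.37309632e-05]), 'tool_pos': array([0.13070869, 0.50827154, 0.23894894]), 'eef_rot': array([ 1.25546732e-01,  9.92087628e-01, -3.78523505e-04, -1.11630952e-04]), 'wrist_force': array([-0.18535743,  0.26773778, -0.77530736]), 'wrist_torque': array([-0.00656231, -0.01225211, -0.01880831]), 'grip_force': 0.0, 'finger_gap': 0.08546663541647352}
```

View pics/scene.png

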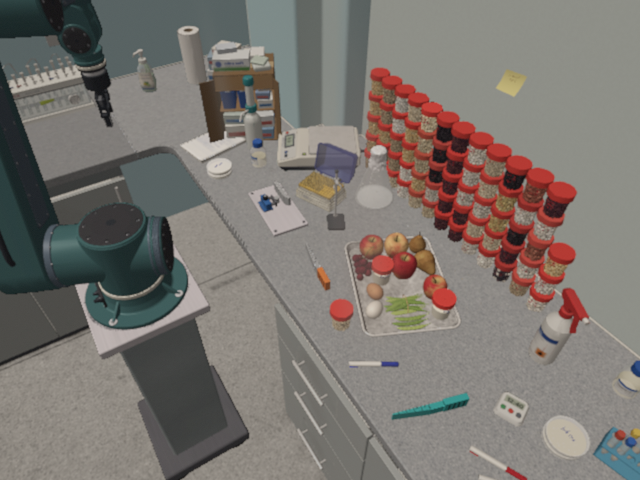

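View pics/side.png

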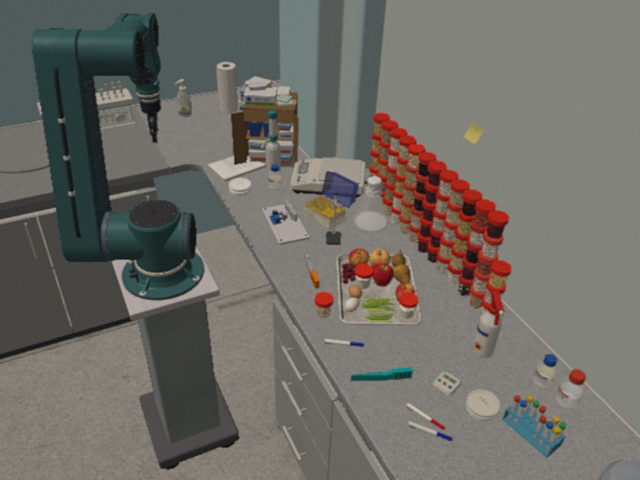

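The orange-handled gauge is at scene (322,277), with its blade pointing to (307,248). The turquoise look-alike at (430,407) is not wanted. The bed is at (278,208), the bottle at (258,152), the dishes at (219,168) and the cup at (341,315). I'll enlarge both the gauge and the bed to confirm.

Run:
```python
from h import *
a=load('scene')['color'][:,:,::-1]
p=cv2.resize(a[172:242,240:320],None,fx=6,fy=6,interpolation=cv2.INTER_CUBIC)
q=cv2.resize(a[235:305,295:345],None,fx=6,fy=6,interpolation=cv2.INTER_CUBIC)
cv2.imwrite('pics/c1.png',np.hstack([p,q]))
d=load('scene')
for n,uv,z in [('handle',(322,277),.03),('bed',(278,208),.012),('cup',(341,305),.073),('bottle',(258,155),.05),('dish',(219,165),.03)]: print(n,plane(d,uv,z))
d=load('side')
for n,uv,z in [('handle',(314,279),.03),('bed',(285,223),.012)]: print(n,plane(d,uv,z))
```

```text
handle [ 0.44993113 -0.264944    0.03      ]
bed [0.49450674 0.07804686 0.012     ]
cup [ 0.4210878  -0.40159232  0.073     ]
bottle [0.55272959 0.33121383 0.05      ]
dish [0.41793794 0.37657098 0.03      ]
handle [ 0.44738666 -0.27498967  0.03      ]
bed [0.49181863 0.07735854 0.012     ]
```

View pics/c1.png

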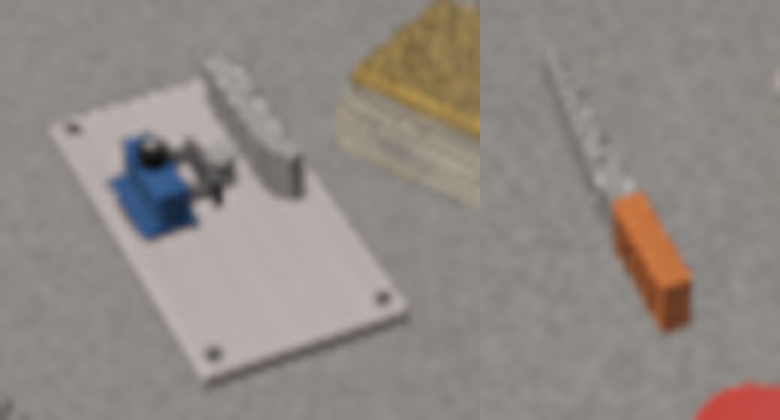

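The crop confirms it. The orange gauge stands on edge with its blade pointing up and to the left. On the bed, the fence is on the far (+x) side with its lead-in at the lower right, so the way in is roughly world +y. That leaves the gauge's flat face already facing the fence side. Next I'll compute poses.

```bash
cat >> h.py <<'E'
from scipy.spatial.transform import Rotation as Ro
def totool(target_xyz, heading_deg, s=None):
    """shift (cm, tool axes) and rz (deg) from measured pose to TCP target, tool down, tool x at heading"""
    s=s or state(); R=Ro.from_quat(s['eef_rot'])
    d=R.inv().apply(np.array(target_xyz)-s['tool_pos'])*100
    h=np.radians(heading_deg); T=Ro.from_matrix(np.array([[np.cos(h),np.sin(h),0],[np.sin(h),-np.cos(h),0],[0,0,-1]]).T)
    return d.round(2),np.degrees((R.inv()*T).as_rotvec()).round(2)
E
python3 - <<'E'
from h import *
d=load('scene')
P=lambda u,v,z:plane(d,(u,v),z)
t=P(305.8,243.3,.0+.026);h=P(323.3,275.8,.036)
print('tip',t,'handle',h,'len',np.linalg.norm((t-h)[:2]),'head',np.degrees(np.arctan2(*(t-h)[1::-1])))
c=[P(x/6+240,y/6+172,.012) for x,y in[(207,382),(408,315),(50,125),(205,82)]]
for q in c: print(q)
print('bed head',[np.degrees(np.arctan2(*(b-a)[1::-1])) for a,b in((c[0],c[2]),(c[1],c[3]))])
s=state();R=Ro.from_quat(s['eef_rot']).as_matrix();w=load('wrist')
print('cam in tool',R.T@(-np.array(w['R']).T@w['t']-s['tool_pos']),'axis',R.T@np.array(w['R'])[2], R.T@np.array(w['R'])[0])
print(totool([h[0],h[1]-.04,.2],100))
E
```

```text
tip [ 0.48150219 -0.1230261   0.026     ] handle [ 0.45258767 -0.26749369  0.036     ] len 0.14733272977552475 head 78.6820581991761
[ 0.42304913 -0.03101472  0.012     ]
[ 0.53736607 -0.04235979  0.012     ]
[0.44618435 0.20057713 0.012     ]
[0.53932957 0.18851634 0.012     ]
bed head [np.float64(84.29527694216385), np.float64(89.51273736558868)]
cam in tool [ 8.36910792e-02  1.06118783e-04 -1.33964178e-01] axis [-3.21912599e-01  1.24921361e-04  9.46769382e-01] [9.96328669e-04 9.99999482e-01 2.06818534e-04]
(array([-51.49, -70.98,   3.94]), array([-4.000e-02,  2.000e-02,  6.558e+01]))
```

Run:
```python
from h import *
print(totool([.462,-.22,.2],79))
```

```text
(array([-50.23, -62.28,   3.94]), array([-4.000e-02,  3.000e-02,  8.658e+01]))
```

Call:
{"op": "jog_arm", "data": {"moves": [[1, -2.5, -3.1, 0.2, 0, 0, 4.3], [1, -5, -6.2, 0.4, 0, 0, 8.7], [1, -7.5, -9.3, 0.6, 0, 0, 13], [1, -10, -12.4, 0.8, 0, 0, 17.3], [1, -12.5, -15.5, 1, 0, 0, 21.6], [1, -15, -18.6, 1.2, 0, 0, 26], [1, -17.5, -21.7, 1.4, 0, 0, 30.3], [1, -20, -24.8, 1.6, 0, 0, 34.6], [1, -22.5, -27.9, 1.8, 0, 0, 39], [1, -25, -31, 2, 0, 0, 43.3], [1, -27.5, -34.1, 2.2, 0, 0, 47.6], [1, -30, -37.2, 2.4, 0, 0, 52], [1, -32.5, -40.3, 2.6, 0, 0, 56.3], [1, -35, -43.4, 2.8, 0, 0, 60.6], [1, -37.5, -46.5, 3, 0, 0, 65], [1, -40, -49.6, 3.2, 0, 0, 69.3], [1, -42.5, -52.7, 3.4, 0, 0, 73.6], [1, -45, -55.8, 3.6, 0, 0, 78], [1, -47.5, -58.9, 3.8, 0, 0, 82.3], [1, -50.2, -62.3, 3.9, 0, 0, 86.6]]}}

```text
time: 1.82
tool_pos: [0.4595, -0.2167, 0.2]
eef_rot: [0.773, 0.634, -0.0, -0.0]
wrist_force: [1.6, 1.0, 0.6]
finger_gap: 0.085
grip_force: 0.0
```

Run:
```python
from h import *
s=state();print(s['time'],s['tool_pos'],totool([.462,-.22,.2],79))
```

```text
1.8167 [ 0.45952156 -0.21667496  0.19998386] (array([-0.28,  0.31, -0.  ]), array([-0.02, -0.01, -0.27]))
```

Call:
{"op": "jog_arm", "data": {"moves": [[1, 0, 0, 0, 0, 0, 0], [1, 0, 0, 0, 0, 0, 0], [1, 0, 0, 0, 0, 0, 0]]}}

```text
time: 2.07
tool_pos: [0.4589, -0.2141, 0.2001]
eef_rot: [0.772, 0.636, -0.0, -0.001]
wrist_force: [-0.3, 0.7, 0.2]
finger_gap: 0.0852
grip_force: 0.0
```

Run:
```python
from h import *
d=cam('wrist','w1');s=state();print(s['time'],s['tool_pos'],s['qvel'])
```

```text
2.1167 [ 0.45882506 -0.21364785  0.20037143] [ 1.11290102e-02 -1.30178631e-02 -4.33749132e-03 -2.31302963e-03
 -1.46918267e-03  9.99903095e-05]
```

View pics/w1.png

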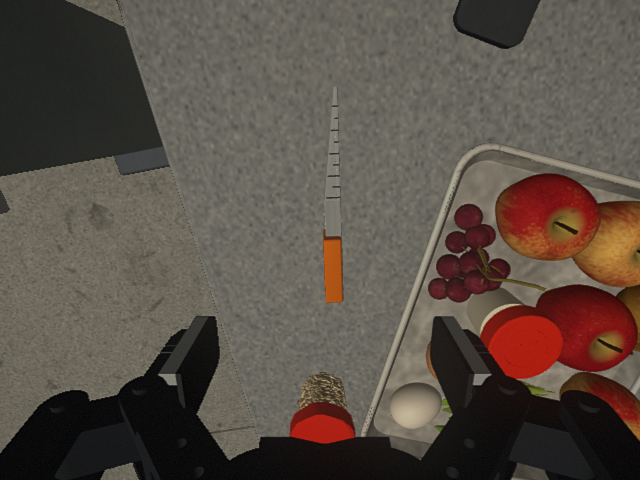

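The wrist view shows the orange handle's top at (324–343, 237–302) and the tip at (335,87). The cup lid is at (322,420) and the tray edge at about (418,270), so half-open fingers will clear both.

Run:
```python
from h import *
d=load('w1'); hsv=cv2.cvtColor(d['color'],cv2.COLOR_RGB2HSV)
m=((hsv[...,0]>5)&(hsv[...,0]<20)&(hsv[...,1]>170)&(hsv[...,2]>150)).astype(np.uint8)
m[:225]=0;m[315:]=0;m[:,:315]=0;m[:,355:]=0
c=max(cv2.findContours(m,0,2)[0],key=cv2.contourArea)
q=np.array([plane(d,p[0]+0.0,.036)[:2] for p in c])*1000
r=cv2.minAreaRect(q.astype(np.float32)); print(r)
t=plane(d,(335,87),.026); h=np.array(r[0])/1000
print('tip',t,'head handle-to-tip(both on/near centreline: tip is ~6.5mm off)',np.degrees(np.arctan2(t[1]-h[1],t[0]-h[0])), np.linalg.norm(t[:2]-h))
b=cv2.boxPoints(r);print(b)
```

```text
((456.5981140136719, -258.27362060546875), (57.773902893066406, 14.011744499206543), 81.44971466064453)
tip [ 0.48595427 -0.11256769  0.026     ] head handle-to-tip(both on/near centreline: tip is ~6.5mm off) 78.60880802171938 0.1486337857582342
[[ 445.37527 -285.79788]
 [ 459.2313  -287.88113]
 [ 467.82095 -230.74936]
 [ 453.96494 -228.6661 ]]
```

Run:
```python
from h import *
print(totool([.4566,-.2583,.07],81.3))
```

```text
(array([-4.43,  0.64, 13.04]), array([-0.04, -0.02, -2.27]))
```

Call:
{"op": "jog_arm", "data": {"moves": [[0, -1.1, 0.2, 3.2, 0, 0, -0.5], [0, -2.2, 0.3, 6.5, 0, 0, -1.1], [0, -3.3, 0.5, 9.8, 0, 0, -1.7], [0, -4.4, 0.6, 13, 0, 0, -2.3], [0, -4.4, 0.6, 13, 0, 0, -2.3], [0, -4.4, 0.6, 13, 0, 0, -2.3], [0, -4.4, 0.6, 13, 0, 0, -2.3], [0, -4.4, 0.6, 13, 0, 0, -2.3], [0, -4.4, 0.6, 13, 0, 0, -2.3]], "newtons": 30}}

```text
time: 2.87
tool_pos: [0.4576, -0.2587, 0.0722]
eef_rot: [0.759, 0.652, 0.0, 0.001]
wrist_force: [0.4, -0.5, -0.0]
finger_gap: 0.0426
grip_force: 0.0
```

Run:
```python
from h import *
s=state();print(s['time'],s['tool_pos'],s['qvel'].round(3),s['finger_gap'],totool([.4566,-.2583,.015],81.3))
```

```text
2.8667 [ 0.45760126 -0.25873637  0.07217338] [-0.005  0.007 -0.007 -0.01   0.    -0.002] 0.042565678343404 (array([ 0.04, -0.12,  5.72]), array([0.13, 0.07, 0.02]))
```

Call:
{"op": "jog_arm", "data": {"moves": [[0, 0, -0.1, 1.5, 0, 0, 0], [0, 0, -0.1, 3, 0, 0, 0], [0, 0, -0.1, 4.5, 0, 0, 0], [0, 0, -0.1, 5.5, 0, 0, 0], [0, 0, -0.1, 5.5, 0, 0, 0], [0, 0, -0.1, 5.5, 0, 0, 0], [0, 0, -0.1, 5.5, 0, 0, 0], [-1, 0, -0.1, 5.5, 0, 0, 0], [-1, 0, -0.1, 5.5, 0, 0, 0], [-1, 0, -0.1, 5.5, 0, 0, 0], [-1, 0, -0.1, 5.5, 0, 0, 0], [-1, 0, -0.1, 5.5, 0, 0, 0], [-1, 0, -0.1, 5.5, 0, 0, 0], [-1, 0, -0.1, 5.5, 0, 0, 0]], "newtons": 35}}

```text
time: 4.03
tool_pos: [0.4563, -0.259, 0.0162]
eef_rot: [0.759, 0.651, 0.0, 0.001]
wrist_force: [0.1, 0.8, 7.7]
finger_gap: 0.0154
grip_force: 35.6
```

Run:
```python
from h import *
s=state();print(s['time'],s['tool_pos'],s['wrist_force'],s['finger_gap'],s['grip_force'],totool([.45,-.10,.14],86.5))
```

```text
4.0333 [ 0.45629492 -0.25900985  0.01622876] [0.11079257 0.78198218 7.67024494] 0.015380624740305583 35.58640480041504 (array([ 15.61,  -3.02, -12.39]), array([ 0.08,  0.04, -5.23]))
```

Run:
```python
from h import *
a=load('scene');b=load('side')
print('base',plane(a,(336,222),.01),plane(b,(333,239),.01),'w1',plane(load('w1'),(495,20),.02))
# top of rod by triangulating approx scene (337,172), side (339,203)?
p=plane(a,(336,222),.01)
for z in(.05,.1,.15,.2): print(z,proj(a,[p[0],p[1],z]),proj(b,[p[0],p[1],z]))
crop=cv2.resize(a['color'][150:240,235:355,::-1],None,fx=6,fy=6,interpolation=cv2.INTER_CUBIC);cv2.imwrite('pics/c2.png',crop)
print(totool([.51,-.03,.2],86.8))
```

```text
base [ 0.62045394 -0.07773232  0.01      ] [ 0.6168929  -0.08258747  0.01      ] w1 [ 0.6107543  -0.08960357  0.02      ]
0.05 [336.31847888 212.61692816] [333.73082748 229.46381236]
0.1 [336.73368914 200.38394171] [334.32225969 218.49593194]
0.15 [337.16921475 187.55242172] [334.93035351 207.21906821]
0.2 [337.62658406 174.07733919] [335.5558231  195.61997777]
(array([ 23.44,   1.86, -18.39]), array([ 0.08,  0.04, -5.53]))
```

View pics/c2.png

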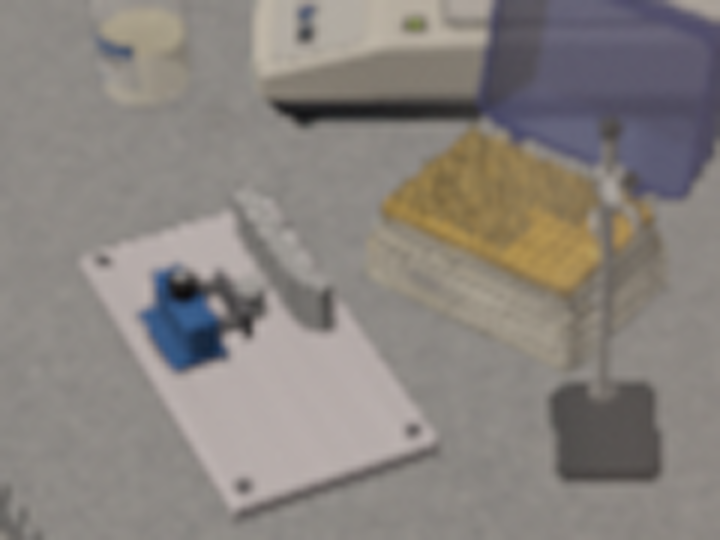

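The crop shows a stand rod at about world (0.62,-0.07), so I'll stay on the robot side of it. Lifting and moving to a viewpoint over the bed.

Call:
{"op": "jog_arm", "data": {"moves": [[-1, 0, 0, -1, 0, 0, 0], [-1, 0, 0, -3, 0, 0, 0], [-1, 0, 0, -6, 0, 0, 0], [-1, 0, 0, -9, 0, 0, 0], [-1, 1, -0.1, -12, 0, 0, 0], [-1, 3, -0.2, -15, 0, 0, -1], [-1, 6, -0.4, -17, 0, 0, -2], [-1, 9, -0.6, -18.4, 0, 0, -3], [-1, 12, -0.8, -18.4, 0, 0, -4], [-1, 15, -1, -18.4, 0, 0, -5], [-1, 18, -1.3, -18.4, 0, 0, -5.5], [-1, 20.5, -1.5, -18.4, 0, 0, -5.5], [-1, 22.2, -1.6, -18.4, 0, 0, -5.5], [-1, 22.9, -1.6, -18.4, 0, 0, -5.5], [-1, 22.9, -1.6, -18.4, 0, 0, -5.5], [-1, 22.9, -1.6, -18.4, 0, 0, -5.5], [-1, 22.9, -1.6, -18.4, 0, 0, -5.5], [-1, 22.9, -1.6, -18.4, 0, 0, -5.5], [-1, 22.9, -1.6, -18.4, 0, 0, -5.5]]}}

```text
time: 5.62
tool_pos: [0.4747, -0.0307, 0.1994]
eef_rot: [0.727, 0.686, -0.0, -0.0]
wrist_force: [-0.1, 0.1, -1.0]
finger_gap: 0.0157
grip_force: 34.4
```

Run:
```python
from h import *
d=cam('wrist','w2');s=state();print(s['time'],s['tool_pos'],s['wrist_force'],s['finger_gap'],s['grip_force'])
```

```text
5.6667 [ 0.47470288 -0.03059994  0.19938563] [-0.17919952  0.02364018 -1.74614218] 0.01574467734156632 34.41009521484375
```

View pics/w2.png

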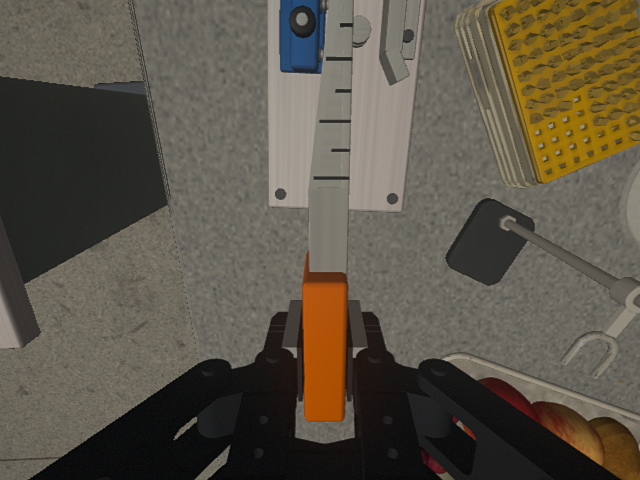

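The gauge is held straight, with its flat side to the right. Bed near corners are at (269,207) and (402,212), the roller top at (362,30), and the fence lead-in ends near (385,80). I'll extract edges numerically.

Run:
```python
from h import *
d=load('w2')
n=[plane(d,p,.012) for p in((269,207),(402,212))]
print(n,np.linalg.norm(n[1]-n[0]),'perp head',np.degrees(np.arctan2(*(n[1]-n[0])[1::-1]))+90)
g=cv2.cvtColor(d['color'],cv2.COLOR_RGB2GRAY).astype(int)
hsv=cv2.cvtColor(d['color'],cv2.COLOR_RGB2HSV)
for v in(5,15,25,35,45,55,65,75,85): print(v,' '.join(f'{x}' for x in g[v,352:432:2]))
# bed side edges: gradient
L=[];Rr=[]
for v in range(100,200,10):
    r=cv2.GaussianBlur(g[v].astype(np.float32)[None],(9,1),0)[0]; gr=np.diff(r)
    l=255+np.argmax(gr[255:285]); q=385+np.argmin(gr[385:435]); L.append(plane(d,(l,v),.012)[:2]);Rr.append(plane(d,(q,v),.012)[:2]); 
for E_ in(L,Rr):
    vx,vy,x0,y0=cv2.fitLine(np.array(E_,np.float32),cv2.DIST_HUBER,0,.001,.001).ravel(); print(np.degrees(np.arctan2(abs(vy),vx*np.sign(vy))),x0,y0)
```

```text
[array([ 0.42573946, -0.02001952,  0.012     ]), array([ 0.54297389, -0.03119668,  0.012     ])] 0.11776603742463752 perp head 84.553864112667
5 109 152 146 148 153 149 147 147 151 150 150 146 144 144 150 145 75 80 84 127 123 120 121 120 120 116 122 88 123 125 125 122 120 121 116 145 102 95 105 102
15 102 153 140 121 121 148 149 149 153 149 149 146 144 147 152 97 79 80 117 126 123 122 120 121 117 119 118 125 124 127 124 121 122 98 144 124 84 111 107 101
25 44 132 128 127 127 126 125 124 123 131 150 146 145 151 146 78 79 83 125 124 122 122 121 123 117 124 93 123 127 125 121 120 120 145 144 96 104 108 104 100
35 98 127 124 123 122 121 121 121 118 149 147 146 147 152 113 78 80 96 126 123 123 122 123 121 120 122 60 62 61 59 56 109 104 147 121 79 102 100 98 97
45 74 86 103 97 66 77 152 152 150 148 145 146 148 151 82 83 80 127 123 124 124 124 126 119 123 94 124 126 126 123 120 122 147 143 92 117 110 101 95 97
55 114 150 153 154 149 147 152 152 149 147 146 147 151 146 76 80 76 88 131 126 129 126 126 126 123 96 125 128 124 118 123 106 148 117 93 101 102 109 108 102
65 124 151 153 152 150 149 153 151 149 146 145 148 151 150 143 75 77 78 75 89 132 127 124 126 123 121 118 98 147 142 145 147 141 91 113 110 108 108 105 107
75 148 153 155 151 148 150 155 150 149 146 146 150 152 147 146 152 150 76 78 78 77 90 126 125 123 123 124 120 102 144 147 148 111 97 97 107 104 98 101 110
85 150 153 153 150 150 154 152 151 147 146 149 152 151 145 148 152 149 152 149 105 151 151 151 149 147 146 145 145 142 146 146 134 87 95 101 113 114 109 101 103
90.239815 0.4315175 0.032195155
84.52039 0.5467423 0.02567472
```

Run:
```python
from h import *
d=load('w2'); h=np.radians(84.5);x=np.array([np.cos(h),np.sin(h)]);y=np.array([-x[1],x[0]]);G=np.array([.5245,.109])
f=lambda u,v,z:(np.array([(plane(d,(u,v),z)[:2]-G)@x,(plane(d,(u,v),z)[:2]-G)@y])*1000).round(1)
for v,a,b in((5,383,389),(15,382,387.5),(25,381.5,387),(35,380,386.5),(45,379,385.5)): print(v,'foot',f(a,v,.012),'top',f(b,v,.046))
print('roller right edge',f(370,29,.035),'roller near',f(362,47,.035))
print('leadin kink top',f(385.5,53,.046),'leadin end top',f(395,81,.046), 'foot',f(391,83,.012))
s=state();tip=s['tool_pos'];hh=np.radians(84.8)
T=Ro.from_quat(s['eef_rot']).as_matrix();print('tool heading',np.degrees(np.arctan2(T[1,0],T[0,0])))
# gauge in image: flat face right top edge of the blade, z~TCP-.015+.026 ; 
for uv in((351,120),(350,178),(348,270)): print(plane(d,uv,.1994-.0162+.026))
print(plane(d,(353,15),.1994-.0162+.026))
for uv in((304,282),(347,274),(344,421),(305,421)): print('handle',plane(d,uv,.1994-.0162+.036))
```

```text
5 foot [20.3 -0.7] top [11.8 -0.3]
15 foot [13.7 -0.5] top [6.  0.1]
25 foot [ 7.1 -0.7] top [ 0.  -0.1]
35 foot [ 0.3 -0.2] top [-6.  -0.3]
45 foot [-6.6  0. ] top [-12.1  -0.2]
roller right edge [-0.6 10.1] roller near [-12.2  15. ]
leadin kink top [-17.1  -0.7] leadin end top [-34.7  -9.1] foot [-33.1 -11.9]
tool heading 86.71077412457771
[0.48707788 0.05093234 0.2092    ]
[0.48613282 0.03264964 0.2092    ]
[ 4.84274205e-01 -4.11421567e-04  2.09200000e-01]
[0.48863334 0.07995233 0.2092    ]
handle [4.68911820e-01 3.09286486e-04 2.19200000e-01]
handle [0.48343809 0.0024094  0.2192    ]
handle [ 0.47999849 -0.05925393  0.2192    ]
handle [ 0.46494127 -0.05839804  0.2192    ]
```

Fence and bed agree: gap ≈ (0.5245, 0.109), heading 84.5°, about 10 mm wide. The gauge's flat side is 8 mm to the right of the TCP, and its tip 151 mm ahead. Moving to the position in front of the gap, first above the bed.

```bash
cat >> h.py <<'E'
_h=np.radians(84.5);GX=np.array([np.cos(_h),np.sin(_h)]);GY=np.array([-GX[1],GX[0]]);G=np.array([.5245,.109])
def tipgap(s):  # estimated tip x,y in gap frame (mm), bottom height over bed (mm)
    T=Ro.from_quat(s['eef_rot']).as_matrix(); p=s['tool_pos']+T@[.151,.008,0]
    F=s['wrist_force']
    return dict(t=s['time'],x=((p[:2]-G)@GX*1e3).round(1),y=((p[:2]-G)@GY*1e3).round(1),z=round((s['tool_pos'][2]-.0282)*1e3,1),head=round(np.degrees(np.arctan2(T[1,0],T[0,0])),2),Fx=(F[:2]@GX).round(2),Fy=(F[:2]@GY).round(2),Fz=F[2].round(2),tq=s['wrist_torque'].round(2),grip=round(s['grip_force'],1))
def tcp(x,y): p=G+(x-151)/1e3*GX+(y+8)/1e3*GY; return p
E
python3 - <<'E'
from h import *
print(tipgap(state()),totool([*tcp(-45,2),.06],84.5))
E
```

```text
{'t': 5.6667, 'x': np.float64(7.5), 'y': np.float64(34.0), 'z': np.float64(171.2), 'head': np.float64(86.71), 'Fx': np.float64(0.01), 'Fy': np.float64(0.18), 'Fz': np.float64(-1.75), 'tq': array([-0.09, -0.01,  0.02]), 'grip': 34.4} (array([-5.32,  2.42, 13.94]), array([-0.01,  0.  ,  2.21]))
```

Call:
{"op": "jog_arm", "data": {"moves": [[-1, -1.5, 0.6, 1, 0, 0, 0.5], [-1, -3, 1.2, 3, 0, 0, 1], [-1, -4.5, 1.8, 6, 0, 0, 1.6], [-1, -5.3, 2.4, 9, 0, 0, 2.2], [-1, -5.3, 2.4, 12, 0, 0, 2.2], [-1, -5.3, 2.4, 13.5, 0, 0, 2.2], [-1, -5.3, 2.4, 13.9, 0, 0, 2.2], [-1, -5.3, 2.4, 13.9, 0, 0, 2.2], [-1, -5.3, 2.4, 13.9, 0, 0, 2.2], [-1, -5.3, 2.4, 13.9, 0, 0, 2.2], [-1, -5.3, 2.4, 13.9, 0, 0, 2.2], [-1, -5.3, 2.4, 13.9, 0, 0, 2.2]]}}

```text
time: 6.67
tool_pos: [0.4962, -0.0843, 0.0613]
eef_rot: [0.74, 0.673, 0.0, 0.001]
wrist_force: [0.3, 0.7, -2.2]
finger_gap: 0.0153
grip_force: 34.4
```

Run:
```python
from h import *
s=state();print(tipgap(s),totool([*tcp(-45,2),.0282],84.5))
d=cam('wrist','w3');c=d['color'][60:300,240:460,::-1]
cv2.imwrite('pics/w3c.png',cv2.resize(c,None,fx=2.5,fy=2.5,interpolation=cv2.INTER_CUBIC))
```

```text
{'t': 6.6667, 'x': np.float64(-44.1), 'y': np.float64(1.8), 'z': np.float64(33.1), 'head': np.float64(84.58), 'Fx': np.float64(0.72), 'Fy': np.float64(-0.22), 'Fz': np.float64(-2.17), 'tq': array([-0.06,  0.07,  0.  ]), 'grip': 34.4} (array([-0.09, -0.04,  3.31]), array([0.09, 0.02, 0.08]))
```

View pics/w3c.png

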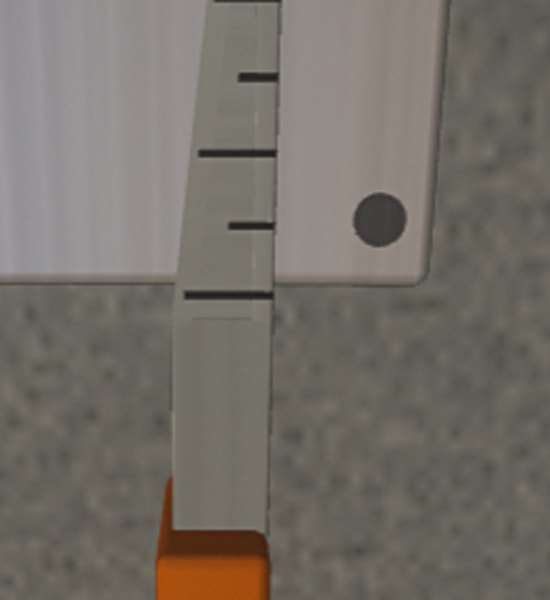

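My crop missed the tip, but it does show the blade parallel to the bed edge. Lowering to the bed now, gently.

Call:
{"op": "jog_arm", "data": {"moves": [[-1, 0, 0, 0.8, 0, 0, 0], [-1, 0, 0, 1.6, 0, 0, 0], [-1, 0, 0, 2.3, 0, 0, 0], [-1, 0, 0, 2.7, 0, 0, 0], [-1, 0, 0, 2.9, 0, 0, 0], [-1, 0, 0, 3.1, 0, 0, 0], [-1, 0, 0, 3.1, 0, 0, 0], [-1, 0, 0, 3.1, 0, 0, 0], [-1, 0, 0, 3.1, 0, 0, 0], [-1, 0, 0, 3.1, 0, 0, 0], [-1, 0, 0, 3.1, 0, 0, 0]]}}

```text
time: 7.63
tool_pos: [0.4958, -0.0843, 0.0296]
eef_rot: [0.74, 0.673, 0.0, 0.0]
wrist_force: [0.1, -0.5, -1.9]
finger_gap: 0.0156
grip_force: 34.5
```

Run:
```python
from h import *
d=cam('wrist','w4');s=state();print(tipgap(s))
c=d['color'][0:200,220:420,::-1]
cv2.imwrite('pics/w4c.png',cv2.resize(c,None,fx=3,fy=3,interpolation=cv2.INTER_CUBIC))
```

```text
{'t': 7.6833, 'x': np.float64(-44.0), 'y': np.float64(2.2), 'z': np.float64(1.4), 'head': np.float64(84.58), 'Fx': np.float64(0.09), 'Fy': np.float64(-0.42), 'Fz': np.float64(-2.27), 'tq': array([ 0.02,  0.01, -0.  ]), 'grip': 34.5}
```

View pics/w4c.png

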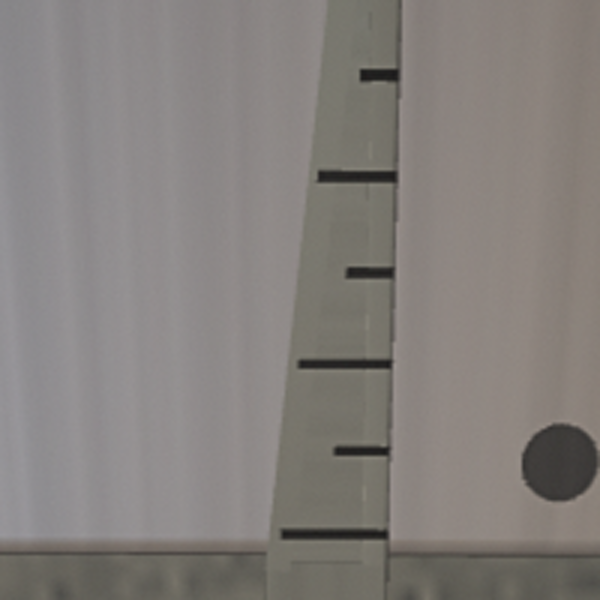

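The wrist view can't see the tip, but the blade is straight and about 1.4 mm off the bed. Lowering until it touches.

Call:
{"op": "jog_arm", "data": {"moves": [[-1, 0, 0, 0.05, 0, 0, 0], [-1, 0, 0, 0.1, 0, 0, 0], [-1, 0, 0, 0.15, 0, 0, 0], [-1, 0, 0, 0.15, 0, 0, 0], [-1, 0, 0, 0.15, 0, 0, 0], [-1, 0, 0, 0.15, 0, 0, 0], [-1, 0, 0, 0.15, 0, 0, 0]]}}

```text
time: 8.27
tool_pos: [0.4959, -0.0842, 0.028]
eef_rot: [0.74, 0.673, 0.0, 0.0]
wrist_force: [-0.2, -1.2, 2.1]
finger_gap: 0.0153
grip_force: 35.0
```

Run:
```python
from h import *
print(tipgap(state()))
```

```text
{'t': 8.2667, 'x': np.float64(-44.1), 'y': np.float64(2.2), 'z': np.float64(-0.2), 'head': np.float64(84.57), 'Fx': np.float64(-1.26), 'Fy': np.float64(0.1), 'Fz': np.float64(2.06), 'tq': array([ 0.02, -0.02, -0.01]), 'grip': 35.0}
```

Call:
{"op": "jog_arm", "data": {"moves": [[-1, 0.5, 0, 0, 0, 0, 0], [-1, 1, 0, 0, 0, 0, 0], [-1, 1.5, 0, 0, 0, 0, 0], [-1, 2, 0, 0, 0, 0, 0], [-1, 2.5, 0, 0, 0, 0, 0], [-1, 3, 0, 0, 0, 0, 0], [-1, 3.5, 0, 0, 0, 0, 0], [-1, 4, 0, 0, 0, 0, 0], [-1, 4.5, 0, 0, 0, 0, 0], [-1, 5, 0, 0, 0, 0, 0], [-1, 5, 0, 0, 0, 0, 0], [-1, 5, 0, 0, 0, 0, 0], [-1, 5, 0, 0, 0, 0, 0]]}}

```text
time: 9.35
tool_pos: [0.5007, -0.0335, 0.0281]
eef_rot: [0.74, 0.673, 0.001, -0.0]
wrist_force: [0.1, 3.0, 5.6]
finger_gap: 0.0151
grip_force: 35.6
```

Run:
```python
from h import *
print(tipgap(state()))
```

```text
{'t': 9.35, 'x': np.float64(6.9), 'y': np.float64(2.3), 'z': np.float64(-0.1), 'head': np.float64(84.62), 'Fx': np.float64(2.97), 'Fy': np.float64(0.18), 'Fz': np.float64(5.64), 'tq': array([ 0.63, -0.05, -0.  ]), 'grip': 35.6}
```

Call:
{"op": "jog_arm", "data": {"moves": [[-1, 0, 0, -0.07, 0, 0, 0], [-1, 0.3, 0.05, -0.1, 0, 0, 0], [-1, 0.6, 0.1, -0.1, 0, 0, 0], [-1, 0.9, 0.13, -0.1, 0, 0, 0], [-1, 1, 0.16, -0.1, 0, 0, 0], [-1, 1, 0.18, -0.1, 0, 0, 0], [-1, 1, 0.2, -0.1, 0, 0, 0], [-1, 1, 0.2, -0.1, 0, 0, 0], [-1, 1, 0.2, -0.1, 0, 0, 0]]}}

```text
time: 10.1
tool_pos: [0.5034, -0.0247, 0.0289]
eef_rot: [0.74, 0.673, -0.0, 0.0]
wrist_force: [-0.2, -0.9, -1.5]
finger_gap: 0.0154
grip_force: 34.6
```

Run:
```python
from h import *
print(tipgap(state()))
```

```text
{'t': 10.1, 'x': np.float64(15.9), 'y': np.float64(0.4), 'z': np.float64(0.7), 'head': np.float64(84.57), 'Fx': np.float64(-0.94), 'Fy': np.float64(0.11), 'Fz': np.float64(-1.51), 'tq': array([-0.11, -0.  , -0.03]), 'grip': 34.6}
```

Call:
{"op": "jog_arm", "data": {"moves": [[-1, 0.3, 0.03, 0.02, 0, 0, 0], [-1, 0.6, 0.06, 0.03, 0, 0, 0], [-1, 0.9, 0.08, 0.03, 0, 0, 0], [-1, 1, 0.1, 0.03, 0, 0, 0], [-1, 1, 0.1, 0.03, 0, 0, 0], [-1, 1, 0.1, 0.03, 0, 0, 0], [-1, 1, 0.1, 0.03, 0, 0, 0]]}}

```text
time: 10.68
tool_pos: [0.5053, -0.0148, 0.0286]
eef_rot: [0.74, 0.673, -0.0, -0.0]
wrist_force: [-0.1, -0.5, -1.8]
finger_gap: 0.0154
grip_force: 34.5
```

Run:
```python
from h import *
print(tipgap(state()))
```

```text
{'t': 10.6833, 'x': np.float64(26.0), 'y': np.float64(-0.5), 'z': np.float64(0.4), 'head': np.float64(84.58), 'Fx': np.float64(-0.5), 'Fy': np.float64(0.02), 'Fz': np.float64(-1.77), 'tq': array([-0.04,  0.07,  0.02]), 'grip': 34.5}
```

Call:
{"op": "jog_arm", "data": {"moves": [[-1, 0, 0.03, 0.02, 0, 0, 0], [-1, 0, 0.05, 0.03, 0, 0, 0], [-1, 0, 0.08, 0.03, 0, 0, 0], [-1, 0, 0.1, 0.03, 0, 0, 0], [-1, 0, 0.1, 0.03, 0, 0, 0], [-1, 0, 0.1, 0.03, 0, 0, 0], [-1, 0, 0.1, 0.03, 0, 0, 0]]}}

```text
time: 11.27
tool_pos: [0.506, -0.0149, 0.0282]
eef_rot: [0.74, 0.673, -0.0, -0.0]
wrist_force: [-5.1, -1.0, 0.2]
finger_gap: 0.0156
grip_force: 34.8
```

Run:
```python
from h import *
print(tipgap(state()))
```

```text
{'t': 11.2667, 'x': np.float64(25.9), 'y': np.float64(-1.2), 'z': np.float64(0.0), 'head': np.float64(84.58), 'Fx': np.float64(-1.49), 'Fy': np.float64(4.98), 'Fz': np.float64(0.18), 'tq': array([-0.16,  0.95,  0.46]), 'grip': 34.8}
```

Call:
{"op": "jog_arm", "data": {"moves": [[-1, 0, -0.05, 0, 0, 0, 0.2], [-1, 0, -0.08, 0, 0, 0, 0.4], [-1, 0, -0.11, 0, 0, 0, 0.6], [-1, 0, -0.11, 0, 0, 0, 0.6], [-1, 0, -0.11, 0, 0, 0, 0.6], [-1, 0, -0.11, 0, 0, 0, 0.6]]}}

```text
time: 11.77
tool_pos: [0.5052, -0.0148, 0.0283]
eef_rot: [0.743, 0.669, -0.0, -0.0]
wrist_force: [-4.4, -0.2, -1.7]
finger_gap: 0.0153
grip_force: 34.8
```

Run:
```python
from h import *
print(tipgap(state()))
```

```text
{'t': 11.7667, 'x': np.float64(25.9), 'y': np.float64(-2.0), 'z': np.float64(0.1), 'head': np.float64(83.98), 'Fx': np.float64(-0.67), 'Fy': np.float64(4.38), 'Fz': np.float64(-1.75), 'tq': array([-0.18,  0.84,  0.51]), 'grip': 34.8}
```

Call:
{"op": "jog_arm", "data": {"moves": [[-1, 0.3, -0.03, 0, 0, 0, 0], [-1, 0.6, -0.03, 0, 0, 0, 0], [-1, 0.9, -0.03, 0, 0, 0, 0], [-1, 1.2, -0.03, 0, 0, 0, 0], [-1, 1.5, -0.03, 0, 0, 0, 0], [-1, 1.8, -0.03, 0, 0, 0, 0], [-1, 2, -0.03, 0, 0, 0, 0], [-1, 2, -0.03, 0, 0, 0, 0], [-1, 2, -0.03, 0, 0, 0, 0]]}}

```text
time: 12.52
tool_pos: [0.5071, 0.0054, 0.0283]
eef_rot: [0.743, 0.669, 0.0, -0.0]
wrist_force: [-3.1, 1.4, -2.0]
finger_gap: 0.0158
grip_force: 34.6
```

Run:
```python
from h import *
print(tipgap(state()))
```

```text
{'t': 12.5167, 'x': np.float64(46.1), 'y': np.float64(-1.9), 'z': np.float64(0.1), 'head': np.float64(83.99), 'Fx': np.float64(1.07), 'Fy': np.float64(3.21), 'Fz': np.float64(-2.01), 'tq': array([0.22, 0.66, 0.41]), 'grip': 34.6}
```

Call:
{"op": "jog_arm", "data": {"moves": [[-1, 0.2, -0.02, 0, 0, 0, 0], [-1, 0.4, -0.02, 0, 0, 0, 0], [-1, 0.6, -0.02, 0, 0, 0, 0], [-1, 0.8, -0.02, 0, 0, 0, 0], [-1, 0.8, -0.02, 0, 0, 0, 0]]}}

```text
time: 12.93
tool_pos: [0.5078, 0.0134, 0.0284]
eef_rot: [0.743, 0.669, 0.0, 0.0]
wrist_force: [-2.2, 1.6, -1.8]
finger_gap: 0.0154
grip_force: 34.6
```

Run:
```python
from h import *
print(tipgap(state()))
```

```text
{'t': 12.9333, 'x': np.float64(54.2), 'y': np.float64(-1.9), 'z': np.float64(0.2), 'head': np.float64(83.98), 'Fx': np.float64(1.39), 'Fy': np.float64(2.38), 'Fz': np.float64(-1.83), 'tq': array([0.17, 0.47, 0.36]), 'grip': 34.6}
```

Call:
{"op": "jog_arm", "data": {"moves": [[-1, 0.1, 0, 0, 0, 0, 0], [-1, 0.2, 0, 0, 0, 0, 0], [-1, 0.3, 0, 0, 0, 0, 0], [-1, 0.4, 0, 0, 0, 0, 0]]}}

```text
time: 13.27
tool_pos: [0.5082, 0.017, 0.0284]
eef_rot: [0.743, 0.669, -0.0, 0.0]
wrist_force: [-2.6, -4.0, -1.9]
finger_gap: 0.0155
grip_force: 34.7
```

Run:
```python
from h import *
print(tipgap(state()))
```

```text
{'t': 13.2667, 'x': np.float64(57.7), 'y': np.float64(-2.0), 'z': np.float64(0.2), 'head': np.float64(83.96), 'Fx': np.float64(-4.21), 'Fy': np.float64(2.24), 'Fz': np.float64(-1.88), 'tq': array([-0.83,  0.52,  0.49]), 'grip': 34.7}
```

Call:
{"op": "jog_arm", "data": {"moves": [[-1, 0.1, 0, 0, 0, 0, 0], [-1, 0.2, 0, 0, 0, 0, 0], [-1, 0.3, 0, 0, 0, 0, 0]]}}

```text
time: 13.52
tool_pos: [0.5085, 0.0199, 0.0284]
eef_rot: [0.743, 0.669, -0.0, 0.0]
wrist_force: [-2.0, -5.1, -1.1]
finger_gap: 0.0156
grip_force: 34.7
```

Run:
```python
from h import *
print(tipgap(state()))
```

```text
{'t': 13.5167, 'x': np.float64(60.7), 'y': np.float64(-2.0), 'z': np.float64(0.2), 'head': np.float64(83.96), 'Fx': np.float64(-5.3), 'Fy': np.float64(1.47), 'Fz': np.float64(-1.05), 'tq': array([-1.1 ,  0.62,  0.43]), 'grip': 34.7}
```

Call:
{"op": "jog_arm", "data": {"moves": [[-1, 0.1, -0.01, 0, 0, 0, 0], [-1, 0.2, -0.02, 0, 0, 0, 0]]}}

```text
time: 13.68
tool_pos: [0.5087, 0.0218, 0.0284]
eef_rot: [0.743, 0.669, -0.0, 0.0]
wrist_force: [-1.8, -6.1, -1.6]
finger_gap: 0.0155
grip_force: 34.7
```

Run:
```python
from h import *
print(tipgap(state()))
```

```text
{'t': 13.6833, 'x': np.float64(62.6), 'y': np.float64(-2.0), 'z': np.float64(0.2), 'head': np.float64(83.96), 'Fx': np.float64(-6.21), 'Fy': np.float64(1.24), 'Fz': np.float64(-1.6), 'tq': array([-1.21,  0.41,  0.43]), 'grip': 34.7}
```

The drag reads 6.2 N while moving. Releasing now: open, then retreat straight up.

Call:
{"op": "jog_arm", "data": {"moves": [[-1, 0, 0, 0, 0, 0, 0], [-1, 0, 0, 0, 0, 0, 0], [-0.5, 0, 0, 0, 0, 0, 0], [-0.2, 0, 0, 0, 0, 0, 0], [-0.2, 0, 0, 0, 0, 0, 0], [-0.2, 0, 0, 0, 0, 0, 0], [-0.2, 0, 0, 0, 0, 0, 0], [-0.2, 0, 0, 0, 0, 0, 0]]}}

```text
time: 14.35
tool_pos: [0.5085, 0.0222, 0.0284]
eef_rot: [0.743, 0.669, 0.0, 0.0]
wrist_force: [0.6, -0.7, -0.2]
finger_gap: 0.0342
grip_force: 0.0
```

Run:
```python
from h import *
s=state();print(tipgap(s),s['finger_gap'])
```

```text
{'t': 14.35, 'x': np.float64(62.9), 'y': np.float64(-1.8), 'z': np.float64(0.2), 'head': np.float64(83.97), 'Fx': np.float64(-0.64), 'Fy': np.float64(-0.69), 'Fz': np.float64(-0.24), 'tq': array([ 0.  ,  0.02, -0.02]), 'grip': 0.0} 0.034157194357751046
```

Call:
{"op": "jog_arm", "data": {"moves": [[-0.2, 0, 0, -0.5, 0, 0, 0], [-0.2, 0, 0, -1.5, 0, 0, 0], [-0.2, 0, 0, -3, 0, 0, 0], [-0.2, 0, 0, -5, 0, 0, 0], [-0.2, 0, 0, -8, 0, 0, 0], [-0.2, 0, 0, -11, 0, 0, 0], [-0.2, -2, 0, -14, 0, 0, 0], [-0.2, -4, 0, -16, 0, 0, 0], [-0.2, -4, 0, -16, 0, 0, 0], [-0.2, -4, 0, -16, 0, 0, 0], [-0.2, -4, 0, -16, 0, 0, 0]]}}

```text
time: 15.27
tool_pos: [0.5039, -0.0174, 0.1879]
eef_rot: [0.743, 0.669, -0.0, -0.0]
wrist_force: [-0.8, -0.3, -0.4]
finger_gap: 0.0345
grip_force: 0.0
```

Run:
```python
from h import *
d=cam('wrist','w5');s=state();print(tipgap(s),s['finger_gap'])
cv2.imwrite('pics/w5c.png',cv2.resize(d['color'][0:300,220:460,::-1],None,fx=2,fy=2,interpolation=cv2.INTER_CUBIC))
```

```text
{'t': 15.3167, 'x': np.float64(23.3), 'y': np.float64(-0.8), 'z': np.float64(159.3), 'head': np.float64(83.98), 'Fx': np.float64(0.58), 'Fy': np.float64(0.09), 'Fz': np.float64(1.12), 'tq': array([ 0.01, -0.03, -0.07]), 'grip': 0.0} 0.03402381894000323
```

View pics/w5c.png

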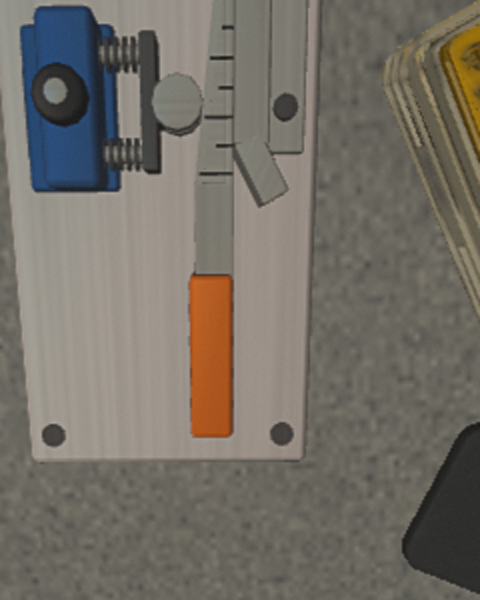

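The gauge is standing flat along the fence (crop x≈233), gripped by the roller at (178,103), with the handle free at (211,355). Handing in.

```bash
python3 -c "from station import sign_off; print(sign_off())"
```

```text
the job is handed in; nothing more can be done
None
```

The gauge is in the gap with its tip about 63 mm past the roller, flat along the fence, released and standing on the bed. It was slid in to a drag of about 6.2 N, and the job is handed in; no verdict came back.

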